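Park the locking pin, draw the sagging bolt and hold the guard gate ajar

ROBOT

A 6-joint arm with a two-finger parallel gripper is mounted at the origin on a cart in front of the work surface, level with it; the furniture and walls round the work are solid. World frame = base frame: x ahead of the robot, y to its left, z up, the work surface at z = 0. Lengths are in m, angles in rad, forces in N, time in s.
With the tool pointing down it reaches from about 0.3 to 0.875 m from the base axis. Payload 6.4 kg.
Tool frame: the origin (TCP) lies between the finger pads; the fingertips stand ctrl.tip_extent ahead of it and the grasp point (between the pads) is the TCP (ctrl.tip_extent is the distance from the TCP to the fingertips, in m); z points along the fingers, y is the line along which they close (so a half turn about z gives the same grasp; the last joint's range is limited). The gripper opens to 85 mm and grips with 20 to 120 N. Pads are 22 mm wide; open, the fingers measure 114 mm over their backs; the gripper's body (76 mm by 85 mm) begins 54 mm behind the grasp point. The pads swing forward as they close: fully open they stand 13 mm farther back than shut.
Start: joints at [0.946, 0.181, 1.607, -0, 1.354, -0.206], TCP at [0.234, 0.525, 0.25] pointing down, gripper open.
Joint ranges: [-2.99, 2.99], [-0.89, 2.07], [0.3, 2.58], [-1.14, 4.28], [0, 2.63], [-3.12, 3.12]. Speed limits (rad/s): [2.57, 2.57, 3.01, 3.14, 3.14, 3.14].

INTERFACE

Orientations are given as a unit quaternion [w, x, y, z].
In Python, from bench import ctrl gives the robot as it stands.
- The arm moves only by the tool send_rows, never from a script. Its arguments are lists of equal length, an entry for each row: "dr": the turn, a rotation vector about the tool's x, y, z in units of 6 degrees (1.0 is 6 degrees), a list of three; "xyz": the shift along the tool's x, y, z in cm, a list of three; "jaw": the opening in per cent of the stroke, from 0 (shut) to 100 (fully open). In form: {"dr": [[wx, wy, wz], ...], "xyz": [[dx, dy, dz], ...], "jaw": [jaw, ...]}. A call has exactly 8 rows; each row is the pose to reach, as a shift and turn from the pose commanded when the call began, along the tool's axes at that moment; what a row does not reach only later rows make up. A row lasts 1/8 s, in which the tool goes at most 62.5 mm and 10.7 degrees, less where a joint would pass 70% of its speed; a pose out of reach is approached as far as the arm can. A call with a gripper value outside its range is refused whole. The fingers move at their own pace and stop on an object; the grip force is fixed at half the most. Time passes only in rows, so rows that repeat a pose let the fingers close, or fill a call up. It gives the time, the measured TCP pose, the force, the opening and the grip force at its end, in the units of the state.
- ctrl.get_obs(): the state, without advancing time (a new reading comes with each control period).
- ctrl.camera(name): name is "scene" or "top" or "wrist"; returns the picture (420x560x3 uint8, red, green, blue); there is no depth.
- ctrl.calibration(name): a dict with "camera_matrix" (3x3 intrinsics, pixels), "D" ([k1, k2, p1, p2, k3] as OpenCV has them; the pictures are not rectified), "world_from_camera" (4x4, takes a point from camera to world coordinates). Camera axes: x right, y up, looking along -z (the intrinsics and any distortion apply to the point x, -y, -z); pixel columns grow to the right and rows downward; lengths in m; the calibration is good to about 2 mm. A picture is of the moment at which its call begins: read the wrist's pose just before it. calibration takes no time and is no camera call; for the wrist camera it gives the pose at the moment of the call.
- ctrl.hand_in(): hands the job in; it is judged then, once.
The state is a dict: "time_s": time; "q": joint angles; "dq": joint speeds; "joint_efforts": joint torques, N m; "eef_pos": TCP position; "eef_rot": TCP orientation; "wrist_force": force on the tool from outside, world axes, zero at the start; "torque": the same for the moment, N m; "opening": opening from 0.0 (shut) to 1.0 (fully open); "grasp_force": force on a finger pad.
Only numpy, scipy, OpenCV 4.12 (cv2) and the standard library are available. Lean on these libraries where they do the work, as an engineer would, in place of code of your own. Each camera call takes 0.05 s, during which the arm holds its last target. There are 200 camera calls.

TASK

The small guard gate in front of the print rig has to be held ajar for cleaning. Pull the locking pin up out of the gate, stand it fully home in the one of the two parking blocks whose hole fits it, and let go of it; then take the sagging bolt by its knob, lift it over the keeper's bent-up lip while drawing it back, and with the knob swing the sprung gate towards the robot until it is open about 25 degrees. Finish while still holding the knob, with the gate held still at that angle, and leave the loupe and the loose cap where they lie.

Things in the scene. Friction and masses are not known exactly. Their poses are not given: they have to be found in the camera images.
- guard: Fixed aluminium guard, 270 mm wide (its y), two posts with a gate between. Origin at bench level under the middle of the gate's plane; its -x points to the front (roughly to the robot), its y to the left along the closed gate. Hinge at its left end, keeper on its right post. Only the pin and the knob stand higher than 145 mm.
- gate_hinge (a point): Point on the gate's vertical hinge axis at bench level: x = 0, y = +100 mm of the guard.
- keeper_lip (a point): Top middle of the keeper's bent-up lip, 111 mm above the bench, at x = 0, y = -108 mm of the guard. The lip is 5 mm thick; in front of it and behind it two cheeks, up to 142 mm high, trap the bolt's end so that the gate cannot swing.
- gate (a joint): Opening angle of the gate, rad: 0 closed, grows to 1.0 as its free (right, -y) end swings to the front (-x of the guard). A spring shuts it (about 0.35 N m at 0.4 rad) if let go.
- bolt (a joint): How far the bolt is drawn along the gate towards the hinge, m: 0 shut, 0.05 fully back, friction about 1 N. It is a 12 mm steel rod on the gate's top, its axis 118 mm high when sagging. Its turned-down nose hooks 7 mm below the lip's top: it passes only while lifted by more than 7 mm. Lip passed at 0.022, cheeks at 0.024; then the gate can swing. The pin stops it after 6 mm.
- bolt_lift (a joint): How far the bolt is lifted in its worn guides, m: 0 sagging, 0.014 highest; it falls back by its own weight (about 2 N) when let go.
- bolt_knob: Upright black knob of the bolt, a cylinder 18 mm across and 40 mm tall on a thin stem; origin at the centre of the knob's underside, 142 mm above the bench when sagging, top at 182 mm. With all shut it stands at x = 0, y = -50 mm of the guard. It lifts and slides with the bolt and swings with the gate.
- lock_pin: Loose steel locking pin, 80 g: shank 14 mm across and 60 mm long, on it a black round head 24 mm across and 30 mm tall. Origin at the centre of the shank's foot, z along the pin to the head. It starts upright in a 17 mm hole in the gate's top, 30 mm deep, at x = 0, y = +35 mm of the guard, its foot 75 mm and the top of its head 165 mm above the bench.
- block_wide_hole0 (a point): Centre of the mouth of the 17 mm hole, 33 mm deep, in a fixed aluminium block 50 x 50 x 40 mm behind the rig's rail; 40 mm above the bench. The pin fits here and then stands with its foot 7 mm above the bench.
- block_narrow_hole0 (a point): Centre of the mouth of the 9 mm hole in the other, outwardly equal block: too narrow for the pin. The two blocks may stand either way round.
- loupe: Small loose loupe, 24 x 29 x 12 mm, on the bench behind the blocks; origin under its centre. To be left alone.
- sample_cap: Loose white ribbed screw cap, 49 mm across and 19 mm high, on the bench right of the rig; origin under its centre. To be left alone.
- hose_rise (a point): Fixed obstacle, for information: middle of the thick black hose where it rises steeply from the print head (left of the guard, in front of the rail, its right edge at world y = 0) at x 0.39 to 0.47, y 0.035 to 0.095, up to z = 0.50; from there it bends away to the left and back at x 0.45 to 0.57, y 0.08 to 0.28, z 0.49 to 0.55. Pass in front of it or over it.
Mind the look-alikes: they are no part of the job. What is shaped like the part that bears block_wide_hole0 but red is not meant.

How it is judged:
By the outcome, as a careful person would: the job done as asked, in the order asked, and still so for the second after the job is handed in, while the arm keeps its last pose, push and grip.
It also fails if it takes over 58 s, if anything falls off the work surface, if the arm or the gripper's body presses on something with over 40 N, if the wrist force passes 120 N, or if a joint passes its speed limit or range.

## Working session

There is one attempt and no reset: what is moved stays moved. The work goes in short steps, Python scripts to look and compute and a tool call to move; the robot and the scene stay as the last step left them, time stands still between calls to the robot, and variables do not carry over. Pictures are saved under pics/ and viewed, at most 10 in all, crops included, and the job is handed in when it is done.

Besides the shell and the picture viewer there is one more tool, called after "Call:" by a JSON object that holds its "name" and its "arguments". send_rows: Moves the arm, as the interface text tells. Its arguments: {"type":"object","properties":{"dr":{"type":"array","items":{"type":"array","items":{"type":"number"}}},"xyz":{"type":"array","items":{"type":"array","items":{"type":"number"}}},"jaw":{"type":"array","items":{"type":"number"}}},"required":["dr","xyz","jaw"]}

```bash
mkdir -p pics; ls; cat > h.py <<'E'
import numpy as np, cv2
from bench import ctrl
from scipy.spatial.transform import Rotation as R
def ray(c,px):
    K=np.array(c["camera_matrix"]);D=np.array(c["D"]);T=np.array(c["world_from_camera"])
    p=cv2.undistortPoints(np.array([[px]],float),K,D)[0,0]
    d=T[:3,:3]@np.array([p[0],-p[1],-1.]);return T[:3,3],d/np.linalg.norm(d)
def onz(c,px,z):
    o,d=ray(c,px);return o+d*(z-o[2])/d[2]
def tri(c1,p1,c2,p2):
    a,u=ray(c1,p1);b,v=ray(c2,p2)
    s=np.linalg.lstsq(np.c_[u,-v],b-a,rcond=None)[0]
    return (a+u*s[0]+b+v*s[1])/2,np.linalg.norm(a+u*s[0]-b-v*s[1])
def proj(c,P):
    K=np.array(c["camera_matrix"]);D=np.array(c["D"]);T=np.linalg.inv(np.array(c["world_from_camera"]))
    P=np.atleast_2d(P);q=P@T[:3,:3].T+T[:3,3];q=q*[1,-1,-1]
    return cv2.projectPoints(q,np.zeros(3),np.zeros(3),K,D)[0][:,0]
def snap(n,f):
    c=ctrl.calibration(n);im=ctrl.camera(n);cv2.imwrite(f"pics/{f}.png",im[:,:,::-1]);return im,c
def rel(target,Rt=None):
    o=ctrl.get_obs();q=o["eef_rot"];r=R.from_quat([q[1],q[2],q[3],q[0]])
    out=r.inv().apply(np.array(target)-o["eef_pos"])*100
    return out
E
python3 - <<'E'
from h import *
a,c=snap("scene","s0");b,d=snap("top","t0")
print(ctrl.get_obs(),ctrl.tip_extent)
print(c,d)
E
```

```text
pics
{'time_s': 0.1, 'q': array([ 9.45720852e-01,  1.81515902e-01,  1.60791586e+00,  3.85793616e-05,
        1.35381963e+00, -2.06313575e-01]), 'dq': array([-6.94200278e-04, -1.33338401e-03, -2.94800695e-03, -2.14437900e-04,
       -8.91103449e-04,  2.51123809e-05]), 'joint_efforts': array([ 2.89325235e-04, -4.45876908e+01, -3.52236772e+01, -3.54831636e-04,
        4.12986192e-03, -4.00461556e-05]), 'eef_pos': array([0.23350737, 0.52492934, 0.24944279]), 'eef_rot': array([-3.52151859e-04,  2.07858415e-01,  9.78158571e-01, -7.51134725e-04]), 'wrist_force': array([-0.36952422,  0.51354017,  0.78193845]), 'torque': array([-0.00789727,  0.00101046, -0.04506448]), 'grasp_force': 0.0, 'opening': 0.9993678973828664} 0.019
{'camera_matrix': array([[464.22558863,   0.        , 287.26725026],
       [  0.        , 464.22558863, 211.66527744],
       [  0.        ,   0.        ,   1.        ]]), 'D': array([-0.09176599,  0.        ,  0.        ,  0.        ,  0.        ]), 'world_from_camera': array([[-0.66593719,  0.55030811, -0.50367513, -0.22001846],
       [-0.74596763, -0.49822287,  0.44193468,  0.61178067],
       [-0.00774223,  0.67002609,  0.74229717,  1.30651173],
       [ 0.        ,  0.        ,  0.        ,  1.        ]])} {'camera_matrix': array([[507.57773099,   0.        , 278.30179373],
       [  0.        , 507.57773099, 213.61936366],
       [  0.        ,   0.        ,   1.        ]]), 'D': array([-0.1112941,  0.       ,  0.       ,  0.       ,  0.       ]), 'world_from_camera': array([[-1.35052366e-02,  9.77993133e-01, -2.08199523e-01,
         2.81947199e-01],
       [-9.99901596e-01, -1.39995299e-02, -9.00753605e-04,
        -1.02797253e-02],
       [-3.79562629e-03,  2.08166870e-01,  9.78085961e-01,
         1.52776658e+00],
       [ 0.00000000e+00,  0.00000000e+00,  0.00000000e+00,
         1.00000000e+00]])}
```

View pics/s0.png

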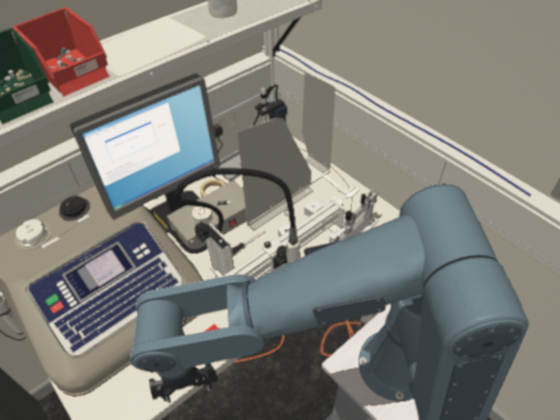

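View pics/t0.png

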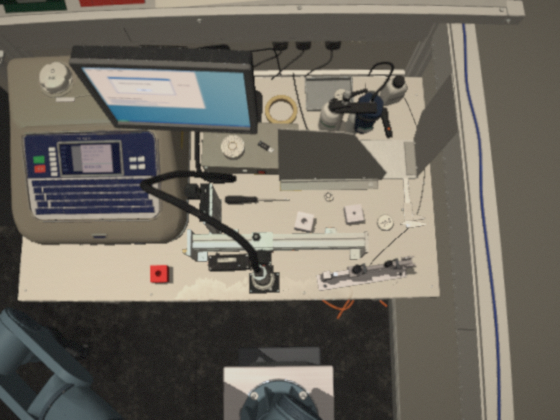

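The top view shows the guard at about (365,273), with two pale block candidates at (305,222) and (354,214). The red look-alike is at (159,274), the loupe at (328,197) and the cap at (385,222). In the scene view the arm hides part of the guard. I'll check the choice in one close crop of the top view.

```bash
python3 - <<'E'
from h import *
im=cv2.imread("pics/t0.png")[185:300,285:435]
cv2.imwrite("pics/t0c.png",cv2.resize(im,None,fx=5,fy=5,interpolation=cv2.INTER_CUBIC))
E
```

```text
(no output)
```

View pics/t0c.png

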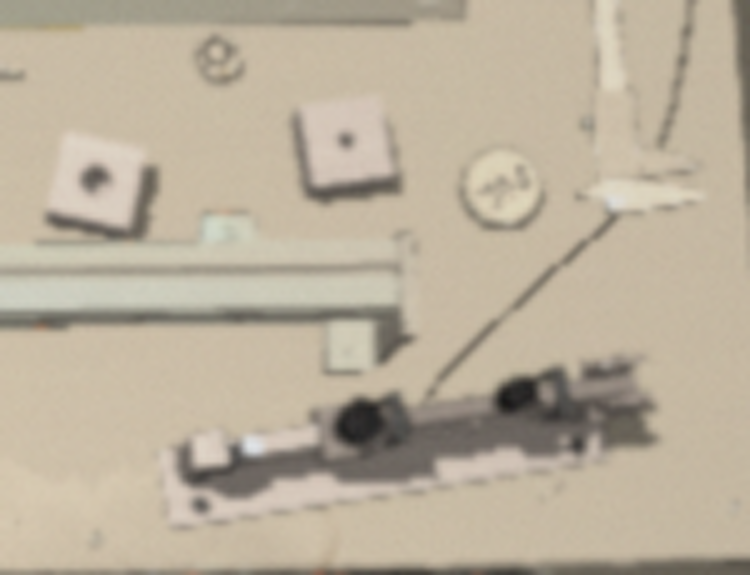

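The crop shows the left block (crop 95,178; image 304,220.6) with the larger hole, so that is the wide one. The right block (crop 346,139) has the small hole. The pin head is at crop (358,423) and the knob at crop (517,394).

```bash
python3 - <<'E'
from h import *
im=cv2.imread("pics/t0.png");c=ctrl.calibration("top")
g=cv2.cvtColor(im,6)
def dark(x,y,r,t):
    m=np.zeros_like(g);m[y-r:y+r+1,x-r:x+r+1]=g[y-r:y+r+1,x-r:x+r+1]<t
    n,l,s,ce=cv2.connectedComponentsWithStats(m);i=1+np.argmax(s[1:,4]);return ce[i],s[i]
for n,x,y,r,t,z in [("pin",357,270,7,50,.16),("knob",388,264,6,50,.175),("wide",304,220,4,110,.04),("narrow",354,213,4,110,.04)]:
    ce,s=dark(x,y,r,t);print(n,ce,s,onz(c,ce,z).round(4))
for p in [(319.5,290),(405.5,275.5)]: print(onz(c,p,0.).round(4))
E
```

```text
pin [356.59090909 269.18181818] [353 266   8   7  44] [ 0.4166 -0.2184  0.16  ]
knob [388. 264.] [385 262   7   5  27] [ 0.4275 -0.3015  0.175 ]
wide [303.42857143 219.85714286] [302 219   4   3   7] [ 0.5785 -0.0838  0.04  ]Traceback (most recent call last):
  File "<stdin>", line 8, in <module>
  File "<stdin>", line 6, in dark
    return _wrapfunc(a, 'argmax', axis=axis, out=out, **kwds)
    return bound(*args, **kwds)
ValueError: attempt to get argmax of an empty sequence
```

```bash
cat >> h.py <<'E'
def plan(W,yaw=None):
    "world waypoints -> tool-axis cm; yaw: wanted angle of tool y (deg) in world"
    o=ctrl.get_obs();q=o["eef_rot"];r=R.from_quat([q[1],q[2],q[3],q[0]]);M=r.as_matrix()
    for w in W: print((r.inv().apply(np.array(w)-o["eef_pos"])*100).round(2).tolist())
    y=np.degrees(np.arctan2(M[1,1],M[0,1]));print("yaw",y.round(2),"tilt z",M[:,2].round(4),"dr z",None if yaw is None else round(-(yaw-y)/6,3))
E
python3 - <<'E'
from h import *
c=ctrl.calibration("wrist");T=c["world_from_camera"];o=ctrl.get_obs();q=o["eef_rot"];r=R.from_quat([q[1],q[2],q[3],q[0]])
print("cam in tool",r.inv().apply(T[:3,3]-o["eef_pos"]),"look",r.inv().apply(-T[:3,2]),c["camera_matrix"][0,0])
plan([(.24,.47,.3),(.25,.41,.3),(.26,.35,.3),(.27,.29,.3),(.28,.23,.3),(.29,.17,.3),(.295,.11,.3),(.3,.05,.3)],7.5)
E
```

```text
cam in tool [ 6.89337768e-02 -7.35254304e-05 -1.21905810e-01] look [-2.75421561e-01  9.53379265e-05  9.61323543e-01] 324.83175453679496
[-2.82, -4.76, -5.05]
[-6.18, -9.84, -5.04]
[-9.53, -14.91, -5.04]
[-12.89, -19.99, -5.03]
[-16.24, -25.06, -5.02]
[-19.59, -30.14, -5.01]
[-22.49, -35.42, -5.01]
[-25.39, -40.69, -5.0]
yaw 66.01 tilt z [-0.001  -0.0013 -1.    ] dr z 9.751
```

Call:
{"name": "send_rows", "arguments": {"dr": [[0,0,0],[0,0,0],[0,0,0],[0,0,0],[0,0,0],[0,0,0],[0,0,0],[0,0,0]], "xyz": [[-2.8,-4.8,-5],[-6.2,-9.8,-5],[-9.5,-14.9,-5],[-12.9,-20,-5],[-16.2,-25.1,-5],[-19.6,-30.1,-5],[-22.5,-35.4,-5],[-25.4,-40.7,-5]], "jaw": [100,100,100,100,100,100,100,100]}}

```text
time_s: 1.1
eef_pos: [0.3, 0.0486, 0.3002]
eef_rot: [0.001, 0.208, 0.978, 0.0]
wrist_force: [1.4, -0.5, -0.0]
opening: 1.002
grasp_force: 0.0
```

```bash
python3 - <<'E'
from h import *
print(ctrl.get_obs()["eef_pos"],ctrl.get_obs()["q"])
plan([(.305,-.0,.3),(.32,-.06,.3),(.34,-.12,.3),(.37,-.17,.3),(.41,-.2,.3)],7.5)
E
```

```text
[0.2999602  0.04856207 0.30024616] [-2.37666342e-01 -5.66438765e-01  2.13240671e+00  6.06508533e-05
  1.57449188e+00 -1.39030284e+00]
[-2.43, -4.23, 0.03]
[-6.24, -9.11, 0.03]
[-10.5, -13.78, 0.03]
[-15.28, -17.13, 0.04]
[-20.15, -18.25, 0.04]
yaw 66.04 tilt z [ 1.1e-03 -2.0e-04 -1.0e+00] dr z 9.757
```

Call:
{"name": "send_rows", "arguments": {"dr": [[0,0,0],[0,0,1.5],[0,0,3.2],[0,0,4.9],[0,0,6.6],[0,0,8.3],[0,0,9.75],[0,0,9.75]], "xyz": [[-2.4,-4.2,0],[-6.2,-9.1,0],[-10.5,-13.8,0],[-15.3,-17.1,0],[-20.1,-18.3,0],[-20.1,-18.3,0],[-20.1,-18.3,0],[-20.1,-18.3,0]], "jaw": [100,100,100,100,100,100,100,100]}}

```text
time_s: 2.1
eef_pos: [0.4094, -0.1986, 0.2997]
eef_rot: [-0.001, 0.659, 0.752, -0.0]
wrist_force: [0.0, 1.0, -0.4]
opening: 0.999
grasp_force: 0.0
```

```bash
python3 - <<'E'
from h import *
im,c=snap("wrist","w1")
o=ctrl.get_obs();print(o["eef_pos"])
for n,P in [("pin",(.4166,-.2184,.165)),("knob",(.4275,-.3015,.182))]: print(n,proj(c,P))
E
```

```text
[ 0.40940184 -0.19859009  0.29996253]
pin [[285.56498464 226.92860327]]
knob [[285.15200802 324.99983046]]
```

View pics/w1.png

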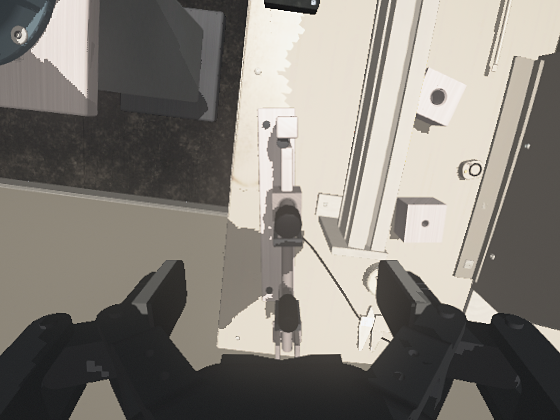

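The wrist view shows the pin head at about (289,224) and the knob at about (288,312). The big hole is in the left block at (438,97) and the small hole is at (425,223).

```bash
python3 - <<'E'
from h import *
im=cv2.imread("pics/w1.png");g=cv2.cvtColor(im,6);c=ctrl.calibration("wrist")
np.set_printoptions(linewidth=250)
print(g[200:246:3,268:312:2]);print(g[286:338:3,268:312:2])
def dark(x,y,r,t):
    m=np.zeros_like(g);m[y-r:y+r+1,x-r:x+r+1]=g[y-r:y+r+1,x-r:x+r+1]<t
    n,l,s,ce=cv2.connectedComponentsWithStats(m);i=1+np.argmax(s[1:,4]);return ce[i],s[i]
for x,y in [(438,97),(425,223)]:
    ce,s=dark(x,y,12,100);print(ce,s,onz(c,ce,.04).round(4))
c2=ctrl.calibration("top");
E
```

```text
[[137 136 176 192 191 196 165 122 106 114 116 106 129 169 194 193 194 222 226 226 226 226]
 [137 136 175 187 190 167 103 103 111 117 118 118 112 119 170 191 190 222 225 226 225 226]
 [136 136 168 191 174 129  86  79  65  66  66  63  66  89 153 191 192 221 225 225 226 226]
 [136 137 150 136 110  73  66  67  66  66  66  67  68  66  64 174 189 224 226 226 226 226]
 [137 137 123 113  67  66  67  68  66  66  66  66  68  67  66  82 195 224 225 225 225 226]
 [136 136 121 104  64  66  68  71  79  83  85  87  87  76  66  65 143 226 225 226 226 225]
 [137 136 123  93  65  70  76  75  77  77  78  78  77  77  77  70  83 227 225 225 225 225]
 [136 137 129 102  70  73  75  75  76  75  76  76  75  75  74  75  61 212 225 225 226 224]
 [135 135 137  91  70  71  72  73  73  73  74  73  72  73  74  74  67 197 225 225 225 225]
 [217 229 136  79  69  71  72  71  71  72  72  73  73  73  72  72  61 218 226 225 225 224]
 [135 133 138  75  67  70  70  71  70  72  70  72  71  71  72  72  78 198 217 225 225 225]
 [137 134 138  77  77  66  68  68  70  70  70  71  72  71  71  71  78 132 202 226 225 225]
 [135 18
[... 1447 characters left out ...]
]
 [223 225 190 127  72  66  65  66  66  66  67  66  67  67  67  71  98 220 223 224 225 224]
 [223 224 214 124  77  73  65  65  66  66  67  66  66  67  66 104 114 222 224 224 224 224]
 [223 224 190  94  77  78  66  64  65  66  64  66  66  65  81 111 117 222 225 224 224 224]
 [223 225 191 107 103 110 171 139  71  57  60  59  69 101 113 124 184 220 224 223 224 224]
 [223 224 190 109 109 112 117 126 171 187 186 170 116  95 114 112 194 219 224 223 224 225]
 [223 224 191 111 111 114 106 126 170 186 185 169 115  91 113 109 190 223 223 223 224 224]]
[437.52845528  96.76422764] [432  91  12  13 123] [ 0.5747 -0.0833  0.04  ]
[425.33333333 222.16666667] [423 221   5   4  12] [ 0.5977 -0.232   0.04  ]
```

```bash
python3 - <<'E'
from h import *
c=ctrl.calibration("wrist")
p=onz(c,(288.5,225.3),.165);k=onz(c,(287.4,320),.182)
print(p,k,np.linalg.norm((p-k)[:2]),np.degrees(np.arctan2(-(p-k)[0],(p-k)[1])))
# expected radii check
print(proj(c,[p+[0.012,0,0],p-[0.012,0,0],p+[0,.012,0],p-[0,.012,0],k+[0.009,0,0],k-[0.009,0,0],k+[0,.009,0],k-[0,.009,0]]).round(1).tolist())
plan([(p[0],p[1],.24),(p[0],p[1],.158)],7.5)
E
```

```text
[ 0.41894731 -0.21670358  0.165     ] [ 0.42899259 -0.29634811  0.182     ] 0.08027551310084402 7.188551930930606
[[302.7, 227.1], [274.3, 223.5], [290.6, 211.7], [286.5, 238.6], [297.7, 321.2], [277.0, 318.8], [288.9, 311.1], [285.9, 328.7]]
[-1.93, 0.71, 5.99]
[-1.93, 0.71, 14.19]
yaw 7.68 tilt z [-5.e-04  5.e-04 -1.e+00] dr z 0.031
```

Call:
{"name": "send_rows", "arguments": {"dr": [[0,0,0],[0,0,0],[0,0,0],[0,0,0],[0,0,0],[0,0,0],[0,0,0],[0,0,0]], "xyz": [[-1.9,0.7,3],[-1.9,0.7,7],[-1.9,0.7,11],[-1.9,0.7,14.2],[-1.9,0.7,14.2],[-1.9,0.7,14.2],[-1.9,0.7,14.2],[-1.9,0.7,14.2]], "jaw": [70,70,70,70,70,10,10,10]}}

```text
time_s: 3.15
eef_pos: [0.4198, -0.2176, 0.1602]
eef_rot: [0.002, 0.659, 0.752, -0.0]
wrist_force: [-0.9, 0.1, 6.1]
opening: 0.259
grasp_force: 58.4
```

```bash
python3 - <<'E'
from h import *
o=ctrl.get_obs();print(o["eef_pos"],o["opening"],o["grasp_force"],o["wrist_force"])
plan([],7.5)
E
```

```text
[ 0.41981837 -0.21757081  0.1602465 ] 0.2586569884320352 58.412747383117676 [-0.93215261  0.13198534  6.06328097]
yaw 7.53 tilt z [ 0.0022 -0.0025 -1.    ] dr z 0.006
```

Call:
{"name": "send_rows", "arguments": {"dr": [[0,0,0],[0,0,0],[0,0,0],[0,0,0],[0,0,0],[0,0,0],[0,0,0],[0,0,0]], "xyz": [[0,0,-0.5],[0,0,-1.5],[0,0,-3],[0,0,-5],[0,0,-7],[0,0,-9],[0,0,-11],[0,0,-11]], "jaw": [10,10,10,10,10,10,10,10]}}

```text
time_s: 4.15
eef_pos: [0.4199, -0.2174, 0.2707]
eef_rot: [0.002, 0.659, 0.752, -0.0]
wrist_force: [-0.5, 0.6, -1.0]
opening: 0.259
grasp_force: 58.7
```

```bash
python3 - <<'E'
from h import *
o=ctrl.get_obs();print(o["eef_pos"],o["opening"],o["grasp_force"],o["wrist_force"])
plan([(.5755,-.0835,.27)],7.5)
im,c=snap("wrist","w2")
E
```

```text
[ 0.41987735 -0.21736974  0.27070453] 0.25899005912810485 58.7108051776886 [-0.54538576  0.55789659 -0.97413442]
[11.24, 17.18, 0.08]
yaw 7.51 tilt z [ 0.0034 -0.003  -1.    ] dr z 0.002
```

View pics/w2.png

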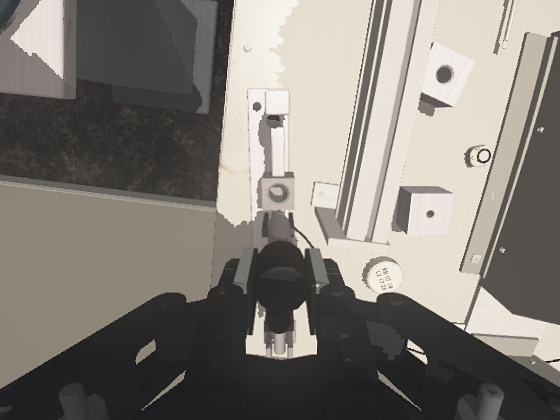

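The pin is out and held upright: head at (282,275), shank up to about (279,213), and the empty gate hole at (278,192). The wide-hole block is at (445,74). I'll check the pin's lean, the hole and the panel edge behind the blocks before moving over.

```bash
python3 - <<'E'
from h import *
im=cv2.imread("pics/w2.png");g=cv2.cvtColor(im,6);c=ctrl.calibration("wrist");t=ctrl.calibration("top")
o=ctrl.get_obs();e=o["eef_pos"]
a=np.radians(7.5);gx=np.array([np.cos(a),np.sin(a),0]);gy=np.array([-gx[1],gx[0],0])
for z in (-.0855,-.03):
  P=e+[0,0,z];print("foot" if z<-.05 else "shanktop",proj(c,[P+.007*gx,P-.007*gx,P+.007*gy,P-.007*gy]).round(1).tolist())
print(g[204:240:3,256:304:2])
m=np.zeros_like(g);m[60:90,432:460]=g[60:90,432:460]<110
n,l,s,ce=cv2.connectedComponentsWithStats(m);i=1+np.argmax(s[1:,4]);print(ce[i],s[i],onz(c,ce[i],.04))
print("panel corner",tri(c,(463,270),t,(376,188)))
for z in (0,.05,.1,.2): print(z,proj(t,onz(c,(463,270),z)).round(1),onz(c,(463,270),z).round(3))
E
```

```text
foot [[290.1, 221.9], [269.3, 221.9], [279.7, 212.0], [279.7, 231.7]]
shanktop [[293.3, 256.6], [265.7, 256.6], [279.5, 243.8], [279.5, 269.0]]
[[240 133 134 172 184 188 187 187 186 182 180 176 176 177 189 186 186 190
  188 209 224 224 224 225]
 [238 126 128 171 187 187 183 187 188 186 188 188 189 186 185 186 189 185
  184 208 225 224 224 224]
 [237 227 208 193 156 159 157 159 148 165 156 111 145 204 190 235 208 221
  220 220 224 223 224 224]
 [201 136 134 136 101  67 108 139  96 105 115 116 132 139 157 243 162  69
  113 226 224 224 224 224]
 [173 136 135 136  78  72 101 141 101 103 108 111 111 113 106 232 166  76
   91 228 224 223 224 224]
 [135 136 134 132  68  71 101 104  99 104 109 111 111 114 113 110 112  77
   70 224 223 224 224 224]
 [135 135 136 113  68  69 104  93 100 105 109 111 111 112 113 113 108  76
   73 207 223 224 224 224]
 [135 135 134 103  68  67  97  94 100 105 108 111 111 113 114 111 109  79
   74 198 225 223 224 224]
 [135 134 135  83  70  71  79  94 100 104 108 110 111 113 113 112 110  96
   91  77 142 228 224 223]
 [134 133 135  82  73  73  83  94 100 105 109 110 110 111 112 111 109 102
  106 163 135  57 183 227]
 [134 132 135  81  72  71  84  93 102 104 108 110 110 111 112 111 109  99
   90 158 226 229 127  68]
 [133 132 134 120 112 114  93  88  89  88  95 101 101 107 112 112 109 103
  107 121 187 224 224 208]]
[443.51724138  74.40804598] [437  67  14  16 174] [ 0.57253687 -0.08342778  0.04      ]
panel corner (array([ 0.68510357, -0.31514619, -0.00167279]), np.float64(0.0004306001015835387))
0 [[375.8 188.2]] [ 0.684 -0.314  0.   ]
0.05 [[372.4 195.2]] [ 0.649 -0.293  0.05 ]
0.1 [[368.8 202.8]] [ 0.614 -0.272  0.1  ]
0.2 [[360.7 219.9]] [ 0.544 -0.229  0.2  ]
```

Call:
{"name": "send_rows", "arguments": {"dr": [[0,0,0],[0,0,0],[0,0,0],[0,0,0],[0,0,0],[0,0,0],[0,0,0],[0,0,0]], "xyz": [[2,3,0],[4.5,7,0],[7,10.5,0],[9.5,14.5,0],[11.2,17,0],[11.2,17,2],[11.2,17,5],[11.2,17,5]], "jaw": [10,10,10,10,10,10,10,10]}}

```text
time_s: 5.2
eef_pos: [0.5706, -0.0824, 0.2146]
eef_rot: [-0.004, 0.659, 0.752, -0.001]
wrist_force: [-0.3, 0.8, -1.5]
opening: 0.257
grasp_force: 58.9
```

```bash
python3 - <<'E'
from h import *
o=ctrl.get_obs();e=o["eef_pos"];print(e,o["opening"],o["grasp_force"],o["wrist_force"])
im,c=snap("wrist","w3")
print("hole pred",proj(c,[(.574,-.0835,.04)]),"foot",proj(c,[e-[0,0,.0855]]))
E
```

```text
[ 0.57060517 -0.08242706  0.21455311] 0.25724528121149903 58.9209258556366 [-0.32719677  0.82230388 -1.46025662]
hole pred [[284.78801067 194.15602604]] foot [[280.71088986 222.49717727]]
```

View pics/w3.png

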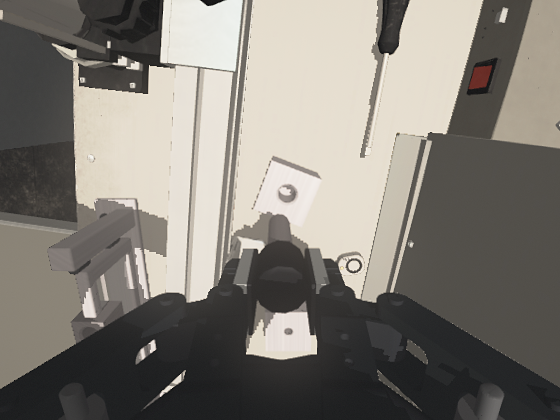

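The block is at (287,190) with its hole at about (287,193). The pin foot is at (280,220), a little to the left of the hole and below it.

```bash
python3 - <<'E'
from h import *
im=cv2.imread("pics/w3.png");g=cv2.cvtColor(im,6);c=ctrl.calibration("wrist")
np.set_printoptions(linewidth=250)
print(g[180:206:2,274:302:1])
print(g[212:236:3,262:300:2])
m=np.zeros_like(g);m[180:206,274:302]=g[180:206,274:302]<195
n,l,s,ce=cv2.connectedComponentsWithStats(m);i=1+np.argmax(s[1:,4]);b=s[i];print(ce[i],b)
q=(b[0]+(b[2]-1)/2,b[1]+(b[3]-1)/2);h=onz(c,q,.04);print(q,h)
print(proj(c,[h+[.0085,0,0],h-[.0085,0,0],h+[0,.0085,0],h-[0,.0085,0]]).round(1).tolist())
e=ctrl.get_obs()["eef_pos"];plan([(h[0],h[1],.15),(h[0],h[1],.0925)],7.5)
E
```

```text
[[234 233 233 234 235 234 233 234 234 234 233 232 233 236 236 235 234 233 233 233 234 234 233 232 234 235 235 234]
 [233 233 234 234 233 233 234 235 234 233 233 234 237 238 237 236 234 233 233 233 234 233 232 233 235 235 234 234]
 [233 233 234 234 232 234 235 231 224 220 204 195 198 190 181 184 186 209 228 234 234 232 233 234 235 234 234 234]
 [233 234 234 233 234 231 214 198 173 144 139 133 130 132 137 139 144 153 160 179 215 232 235 235 234 234 234 233]
 [234 234 233 231 214 199 203 225 235 236 236 239 195 126 129 131 134 136 136 144 163 185 219 233 235 234 233 234]
 [234 233 226 208 185 204 229 234 232 232 233 232 234 235 236 242 204 133 136 134 129 161 180 219 234 234 234 235]
 [233 233 223 209 168 135 189 229 235 233 232 232 231 232 236 195 127 135 132 118 108 130 150 188 227 234 235 235]
 [232 231 220 212 170 127 134 143 169 202 220 225 226 228 227 222 189 139 114 110 108 116 168 199 225 235 234 233]
 [232 233 223 215 183 139 136 140 142 142 140 140 138 137 135 134 131 130 126 117 107 152 190 201 226 235 234 233]
 [233 233 229 221 207 173 142 139 142 143 144 143 142 140 139 136
[... 614 characters left out ...]
2 230 232 233 234]
 [129 129 130 125  95 105 108 112 114 114 116 115 113 126 234 231 232 234 233]
 [129 129 130 117  99 106 108 113 113 113 114 115 113 105 208 223 228 231 233]
 [129 129 129 115  99 105 107 112 113 114 114 115 114 107 195 223 222 222 222]
 [128 128 129 110  99 104 108 111 113 113 114 114 113 110 164 224 223 222 222]
 [127 128 129 105  98 105 106 110 113 113 112 114 113 110 128 228 224 222 222]]
[287.94090909 193.91818182] [278 184  20  19 220]
(np.float64(287.5), np.float64(193.0)) [ 0.57822523 -0.08328338  0.04      ]
[[296.4, 194.2], [278.6, 191.8], [288.7, 184.2], [286.3, 201.6]]
[-0.13, 0.66, 6.67]
[-0.14, 0.68, 12.42]
yaw 7.51 tilt z [-0.0037  0.0014 -1.    ] dr z 0.001
```

Call:
{"name": "send_rows", "arguments": {"dr": [[0,0,0],[0,0,0],[0,0,0],[0,0,0],[0,0,0],[0,0,0],[0,0,0],[0,0,0]], "xyz": [[-0.1,0.4,1],[-0.1,0.75,3],[-0.1,0.75,5],[-0.1,0.75,6.5],[-0.1,0.75,7],[-0.1,0.75,7],[-0.1,0.75,7],[-0.1,0.75,7]], "jaw": [10,10,10,10,10,10,10,10]}}

```text
time_s: 6.25
eef_pos: [0.5809, -0.0836, 0.1491]
eef_rot: [0.001, 0.659, 0.752, 0.0]
wrist_force: [-0.4, -0.5, -0.7]
opening: 0.26
grasp_force: 58.9
```

```bash
python3 - <<'E'
from h import *
o=ctrl.get_obs();e=o["eef_pos"];print(e,o["wrist_force"])
im,c=snap("wrist","w4")
cv2.imwrite("pics/w4c.png",cv2.resize(im[170:270,220:340,::-1],None,fx=5,fy=5,interpolation=cv2.INTER_CUBIC))
print("hole",proj(c,[(.5785,-.0833,.04)]),"foot",proj(c,[e-[0,0,.0855]]))
plan([(.579,-.0833,.0925)],7.5)
E
```

```text
[ 0.58091861 -0.08357597  0.14906368] [-0.37582146 -0.5098732  -0.66090052]
hole [[276.51985637 211.19365816]] foot [[279.64565397 222.02578744]]
[0.05, -0.19, 5.65]
yaw 7.51 tilt z [ 1.2e-03 -4.0e-04 -1.0e+00] dr z 0.001
```

View pics/w4c.png

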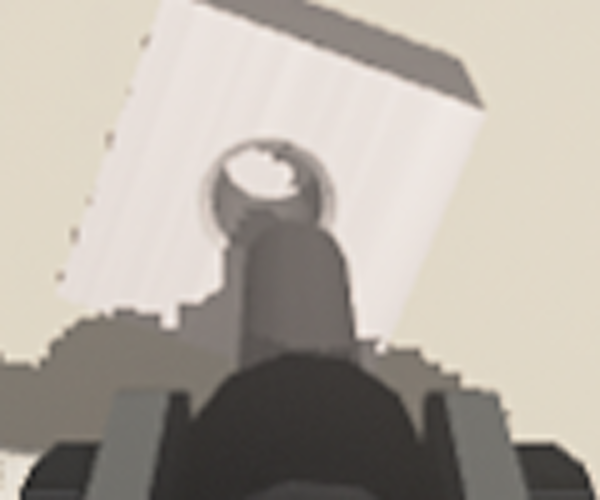

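The crop shows the hole mouth centred at about crop (270,190), image (274,208). The foot is at crop column 297, image 279.4, so the pin is a few mm too far toward image right.

```bash
python3 - <<'E'
from h import *
c=ctrl.calibration("wrist");e=ctrl.get_obs()["eef_pos"];print(e)
im=cv2.imread("pics/w4.png");g=cv2.cvtColor(im,6)
np.set_printoptions(linewidth=250)
print(g[194:216:1,258:292])
h=onz(c,(274,208.5),.04);print(h)
print(proj(c,[h+[.0085,0,0],h-[.0085,0,0],h+[0,.0085,0],h-[0,.0085,0]]).round(1).tolist())
plan([h+[0,0,.0525]])
E
```

```text
[ 0.58086681 -0.08353535  0.14897747]
[[226 227 228 228 228 225 226 228 228 228 227 226 225 226 228 230 230 229 228 227 226 226 226 227 227 227 225 225 226 227 229 229 227 227]
 [226 227 228 228 226 225 227 228 227 227 226 226 225 227 230 231 230 229 228 227 226 226 226 226 227 226 225 225 226 228 228 228 227 227]
 [226 227 228 228 225 226 227 228 228 227 227 226 227 230 232 233 231 230 229 227 226 226 226 227 227 225 225 226 227 228 228 228 227 227]
 [227 227 228 226 225 226 227 228 228 228 225 220 215 213 212 211 209 211 217 222 226 227 227 228 226 225 225 226 228 229 229 228 227 227]
 [226 228 227 225 225 227 228 230 224 211 198 186 175 167 165 164 163 167 168 169 198 220 227 229 226 225 226 226 228 229 228 227 227 226]
 [227 228 227 225 226 228 225 215 198 174 167 176 187 166 143 146 147 150 136 127 154 185 206 220 225 226 226 227 228 228 227 227 227 226]
 [227 228 226 225 227 225 207 179 169 177 200 214 221 208 189 192 158 129 132 138 147 154 165 184 207 223 228 228 228 227 227 227 226 226]
 [227 227 225 226 224 209 183 181 198 211 223 227 227 228 229 232 185 120 123 126 132 138
[... 1474 characters left out ...]
134 136 130 114 107 108 108 108 117 131 134 132 128 126 122 118 109  99 153 185 186 216 229 228 226 226]
 [227 220 208 206 185 141 128 132 134 129 125 117 109 109 110 109 109 117 126 124 123 123 120 116 109 108 167 191 190 219 229 228 226 225]
 [226 223 212 207 197 155 126 132 136 121 106 108 110 110 110 110 109 107 111 111 112 114 115 113 109 127 176 193 202 223 229 227 226 225]
 [225 225 215 206 209 179 136 132 136 122 107 109 109 110 109 106 106 105 106 108 108 108 108 110 111 124 155 183 213 228 228 226 225 226]]
[ 0.5762675  -0.08140695  0.04      ]
[[285.4, 209.9], [262.6, 207.1], [275.5, 197.4], [272.6, 219.3]]
[0.27, -0.43, 5.65]
yaw 7.51 tilt z [ 1.2e-03 -4.0e-04 -1.0e+00] dr z None
```

Call:
{"name": "send_rows", "arguments": {"dr": [[0,0,0],[0,0,0],[0,0,0],[0,0,0],[0,0,0],[0,0,0],[0,0,0],[0,0,0]], "xyz": [[0.1,-0.25,0],[0.15,-0.5,0],[0.15,-0.5,0.6],[0.15,-0.5,1.2],[0.15,-0.5,1.7],[0.15,-0.5,1.7],[0.15,-0.5,1.7],[0.15,-0.5,1.7]], "jaw": [10,10,10,10,10,10,10,10]}}

```text
time_s: 7.3
eef_pos: [0.5755, -0.0826, 0.1316]
eef_rot: [0.0, 0.659, 0.752, 0.0]
wrist_force: [0.7, -0.3, -0.3]
opening: 0.261
grasp_force: 58.9
```

```bash
python3 - <<'E'
from h import *
o=ctrl.get_obs();e=o["eef_pos"];print(e,o["wrist_force"])
im,c=snap("wrist","w5")
cv2.imwrite("pics/w5c.png",cv2.resize(im[190:260,230:330,::-1],None,fx=7,fy=7,interpolation=cv2.INTER_CUBIC))
print("hole",proj(c,[(.5755,-.0825,.04)]),"foot",proj(c,[e-[0,0,.0855]]))
E
```

```text
[ 0.57554784 -0.08264979  0.13156127] [ 0.69607857 -0.27525035 -0.26805218]
hole [[279.81873634 219.12246797]] foot [[279.84029502 222.11928641]]
```

View pics/w5c.png

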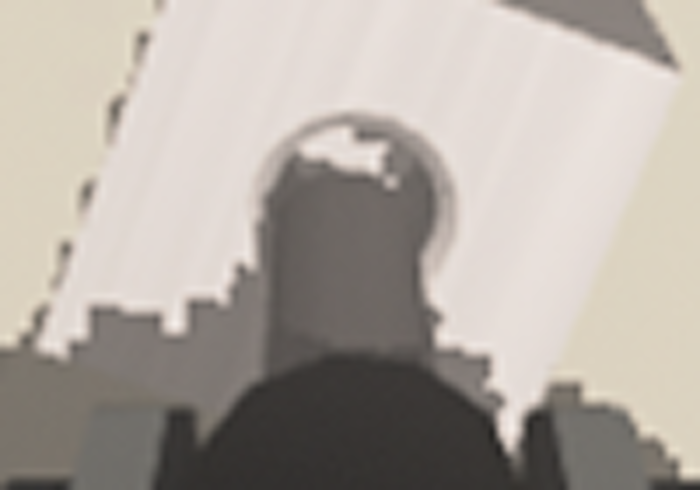

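The crop shows the chamfered mouth spanning crop columns 252-458 (centre 355) and the foot spanning 268-425 (centre 346). That leaves the pin about 1 mm off, so I'll correct it and insert.

Call:
{"name": "send_rows", "arguments": {"dr": [[0,0,0],[0,0,0],[0,0,0],[0,0,0],[0,0,0],[0,0,0],[0,0,0],[0,0,0]], "xyz": [[-0.03,0.08,0],[-0.03,0.08,0.4],[-0.03,0.08,0.9],[-0.03,0.08,1.4],[-0.03,0.08,1.8],[-0.03,0.08,2.2],[-0.03,0.08,2.5],[-0.03,0.08,2.5]], "jaw": [10,10,10,10,10,10,10,10]}}

```text
time_s: 8.35
eef_pos: [0.576, -0.0827, 0.106]
eef_rot: [-0.0, 0.659, 0.752, -0.0]
wrist_force: [-0.6, -0.1, -0.5]
opening: 0.257
grasp_force: 58.9
```

Call:
{"name": "send_rows", "arguments": {"dr": [[0,0,0],[0,0,0],[0,0,0],[0,0,0],[0,0,0],[0,0,0],[0,0,0],[0,0,0]], "xyz": [[0,0,0.4],[0,0,0.8],[0,0,1.1],[0,0,1.3],[0,0,1.4],[0,0,1.4],[0,0,1.4],[0,0,1.4]], "jaw": [10,10,10,10,10,10,10,10]}}

```text
time_s: 9.35
eef_pos: [0.5762, -0.0828, 0.0924]
eef_rot: [0.0, 0.659, 0.752, 0.0]
wrist_force: [0.2, 0.0, 1.1]
opening: 0.256
grasp_force: 59.2
```

Call:
{"name": "send_rows", "arguments": {"dr": [[0,0,0],[0,0,0],[0,0,0],[0,0,0],[0,0,0],[0,0,0],[0,0,0],[0,0,0]], "xyz": [[0,0,0],[0,0,0],[0,0,0],[0,0,-2],[0,0,-5],[0,0,-9],[0,0,-14],[0,0,-19]], "jaw": [55,55,55,55,55,55,55,55]}}

```text
time_s: 10.35
eef_pos: [0.5761, -0.0827, 0.2855]
eef_rot: [0.001, 0.659, 0.752, 0.0]
wrist_force: [0.7, 0.2, 0.2]
opening: 0.549
grasp_force: 0.0
```

```bash
python3 - <<'E'
from h import *
o=ctrl.get_obs();e=o["eef_pos"];print(e,o["wrist_force"])
im,c=snap("wrist","w6")
print("head top centre/edges",proj(c,[(.576,-.0825,.097),(.588,-.0825,.097),(.564,-.0825,.097)]).round(1).tolist())
plan([(.5,-.15,.28),(.428,-.275,.28)],7.5)
E
```

```text
[ 0.57605558 -0.08270344  0.28549271] [0.67184497 0.17012576 0.19764965]
head top centre/edges [[279.8, 188.4], [292.0, 190.0], [267.6, 186.8]]
[-5.54, -8.72, 1.32]
[-16.99, -17.5, 1.28]
yaw 7.53 tilt z [ 0.0124 -0.0045 -0.9999] dr z 0.004
```

View pics/w6.png

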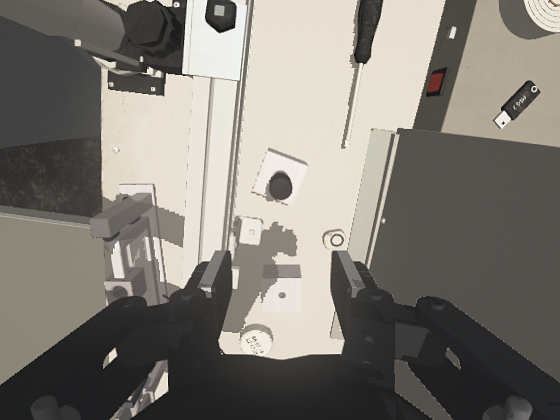

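The pin head stands at (280,187), exactly where a fully seated pin should be. The loupe at (335,240) and the cap at (256,340) are undisturbed. Next is the knob.

Call:
{"name": "send_rows", "arguments": {"dr": [[0,0,0],[0,0,0],[0,0,0],[0,0,0],[0,0,0],[0,0,0],[0,0,0],[0,0,0]], "xyz": [[-2.5,-4.2,0],[-5.5,-8,0],[-9,-12,0],[-12.5,-14.5,0],[-15.5,-17,0],[-17,-17.5,0],[-17,-17.5,0],[-17,-17.5,0]], "jaw": [75,75,75,75,75,75,75,75]}}

```text
time_s: 11.4
eef_pos: [0.4255, -0.2732, 0.2825]
eef_rot: [-0.0, 0.659, 0.752, 0.0]
wrist_force: [-0.3, 1.1, 0.0]
opening: 0.75
grasp_force: 0.0
```

```bash
python3 - <<'E'
from h import *
im,c=snap("wrist","w7");g=cv2.cvtColor(im,7)
print(ctrl.get_obs()["eef_pos"])
k=np.array((.4303,-.3013,.182));u,v=proj(c,[k])[0];print(u,v,proj(c,[k+[0,0,-.04]]))
a,b=int(u)-30,int(v)-60
m=np.zeros_like(g);m[b:b+90,a:a+60]=g[b:b+90,a:a+60]<80
n,l,s,ce=cv2.connectedComponentsWithStats(m);i=1+np.argmax(s[1:,4]);print(ce[i],s[i])
np.set_printoptions(linewidth=250);print(a,b);print(g[b:b+90:4,a:a+60:3])
plan([(.4303,-.3013,.172)],7.3)
E
```

```text
[ 0.42547031 -0.27308641  0.28237213]
281.3673605231058 252.1668048527617 [[281.25997083 233.32806084]]
[280.86295929 250.16881827] [ 267  226   29   45 1007]
251 192
[[224 208 235 235 232 172 139 139 123 173 187 177 191 192 225 224 224 230  66 220]
 [224 205 235 234 232 131 138 139 122 172 187 177 190 192 225 224 224 224 227  58]
 [224 185 235 234 230 199 138 138 121 173 186 177 189 191 224 224 224 224 225 227]
 [224 189 234 233 230 129 138 137 121 172 186 178 189 207 224 224 224 224 224 224]
 [223 199 234 233 229 165 136 136 122 172 187 177 188 209 224 224 224 224 224 224]
 [223 205 233 232 228 196 136 135 125 172 188 178 185 208 224 224 224 224 224 223]
 [223 214 233 232 229 127 136 135 124 171 188 178 186 207 224 224 224 224 224 223]
 [223 211 232 232 220 129 134 134 123 171 188 178 185 207 224 224 224 224 223 224]
 [222 196 232 236 132 133 133 134 114  99 115 112 187 207 224 224 224 223 223 223]
 [190 194 232 128 131 132 134 134  68  67  67  68  72 214 226 224 223 224 222 223]
 [128 123 128 133 132 132 132  65  65  66  67  68  67  73 129 129 218 223 223 222]
 [127 122 132 133 13
[... 349 characters left out ...]
  64  64  64  64  65  72 121 224 223 222 223]
 [125 125 128 132 130 117  68  58  60  62  62  62  65  63  72 112 225 223 222 223]
 [125 124 125 125 125 104  66 111  81  60  61  62  83 178  71 196 223 222 223 223]
 [125 125 126 125 126  89  72  73  74  76  76  76  77  78  79 119 222 222 223 224]
 [125 123 125 125 126  87  72  73  74  75  75  75  76  77  77 109 224 222 223 224]
 [125 125 125 125 126 106  93  91  99 105 109 105 135 108 112 192 224 222 223 223]
 [125 125 126 126 126 107  91  90 101 105 108 104 142 104 110 198 224 222 223 223]
 [125 125 125 125 126 105  89  90 100 106 108 180 118 102 112 188 224 223 223 223]]
[-2.86, 0.1, 11.04]
yaw 7.59 tilt z [ 2.e-04  4.e-04 -1.e+00] dr z 0.048
```

Call:
{"name": "send_rows", "arguments": {"dr": [[0,0,0],[0,0,0],[0,0,0],[0,0,0],[0,0,0],[0,0,0],[0,0,0],[0,0,0]], "xyz": [[-1.5,0.1,1.5],[-2.8,0.1,4],[-2.8,0.1,7.5],[-2.8,0.1,11],[-2.8,0.1,11],[-2.8,0.1,11],[-2.8,0.1,11],[-2.8,0.1,11]], "jaw": [75,75,75,75,75,5,5,5]}}

```text
time_s: 12.45
eef_pos: [0.4295, -0.3027, 0.1741]
eef_rot: [0.001, 0.659, 0.752, -0.001]
wrist_force: [-3.0, -0.5, 4.7]
opening: 0.188
grasp_force: 58.4
```

```bash
python3 - <<'E'
from h import *
o=ctrl.get_obs();print(o["eef_pos"],o["opening"],o["grasp_force"],o["wrist_force"])
e=o["eef_pos"];a=np.radians(7.4);gx=np.array([np.cos(a),np.sin(a),0]);gy=np.array([-gx[1],gx[0],0])
plan([e+[0,0,.0105],e+[0,0,.0105]+.036*gy],7.4)
E
```

```text
[ 0.42948128 -0.3026919   0.17405942] 0.18808766782296021 58.37663769721985 [-2.97542579 -0.47031524  4.67880645]
[-0.0, -0.0, -1.05]
[3.6, 0.01, -1.06]
yaw 7.53 tilt z [-0.     -0.0024 -1.    ] dr z 0.022
```

Call:
{"name": "send_rows", "arguments": {"dr": [[0,0,0],[0,0,0],[0,0,0],[0,0,0],[0,0,0],[0,0,0],[0,0,0],[0,0,0]], "xyz": [[0,0,-0.3],[0,0,-0.6],[0,0,-0.9],[0,0,-1.1],[0,0,-1.1],[0,0,-1.1],[0,0,-1.1],[0,0,-1.1]], "jaw": [5,5,5,5,5,5,5,5]}}

```text
time_s: 13.45
eef_pos: [0.4293, -0.3018, 0.1831]
eef_rot: [-0.0, 0.659, 0.752, -0.0]
wrist_force: [-4.4, -1.5, -2.5]
opening: 0.188
grasp_force: 58.5
```

Call:
{"name": "send_rows", "arguments": {"dr": [[0,0,0],[0,0,0],[0,0,0],[0,0,0],[0,0,0],[0,0,0],[0,0,0],[0,0,0]], "xyz": [[0,0,-0.2],[0.5,0,-0.2],[1.1,0,-0.2],[1.7,0,-0.2],[2.3,0,-0.2],[2.9,0,-0.2],[3.5,0,-0.2],[3.5,0,-0.2]], "jaw": [5,5,5,5,5,5,5,5]}}

```text
time_s: 14.45
eef_pos: [0.4244, -0.2659, 0.185]
eef_rot: [-0.001, 0.659, 0.752, 0.0]
wrist_force: [-5.3, -0.2, -1.7]
opening: 0.186
grasp_force: 58.5
```

```bash
python3 - <<'E'
from h import *
o=ctrl.get_obs();print(o["eef_pos"],o["opening"],o["grasp_force"],o["wrist_force"])
e=o["eef_pos"];a=np.radians(7.4);gx=np.array([np.cos(a),np.sin(a),0]);gy=np.array([-gx[1],gx[0],0])
k0=np.array([.4293,-.3018,0]);d=(e-k0)@gy;print("draw",d,"off",(e-k0)@gx)
H=k0+.15*gy;H[2]=e[2];v=e-H
W=[H+R.from_euler("z",-t,degrees=True).apply(v) for t in (2,5,9,13,17,21,25,25)]
plan(W,7.5-25)
E
```

```text
[ 0.42441084 -0.26589401  0.18502269] 0.18622612078731288 58.53208065032959 [-5.32158135 -0.15357023 -1.66054905]
draw 0.03623663590394635 off -0.0002239014185333673
[0.01, -0.4, 0.0]
[0.05, -0.99, 0.0]
[0.15, -1.78, 0.0]
[0.3, -2.56, 0.0]
[0.51, -3.32, 0.0]
[0.77, -4.07, 0.01]
[1.09, -4.8, 0.01]
[1.09, -4.8, 0.01]
yaw 7.53 tilt z [-0.0011  0.0014 -1.    ] dr z 4.171
```

Call:
{"name": "send_rows", "arguments": {"dr": [[0,0,0.33],[0,0,0.83],[0,0,1.5],[0,0,2.17],[0,0,2.83],[0,0,3.5],[0,0,4.17],[0,0,4.17]], "xyz": [[0,-0.4,0],[0.05,-1,0],[0.15,-1.8,0],[0.3,-2.55,0],[0.5,-3.3,0],[0.75,-4.05,0],[1.1,-4.8,0],[1.1,-4.8,0]], "jaw": [5,5,5,5,5,5,5,5]}}

```text
time_s: 15.45
eef_pos: [0.3763, -0.2624, 0.1857]
eef_rot: [0.001, 0.807, 0.591, 0.001]
wrist_force: [2.0, -0.0, -1.6]
opening: 0.191
grasp_force: 59.0
```

```bash
python3 - <<'E'
from h import *
im,c=snap("scene","s1");im,c=snap("wrist","w8")
o=ctrl.get_obs();print(o["eef_pos"],o["opening"],o["grasp_force"],o["wrist_force"],o["time_s"])
e=o["eef_pos"];a=np.radians(7.4);gx=np.array([np.cos(a),np.sin(a),0]);gy=np.array([-gx[1],gx[0],0])
H=np.array([.4293,-.3018,0])+.15*gy;v=e-H;print(np.degrees(np.arctan2(-v@gx,-v@gy)),np.hypot(v@gx,v@gy));plan([])
E
```

```text
[ 0.37657003 -0.26253125  0.18567644] 0.18765073977235028 58.96861374378204 [ 1.33053226  0.40796099 -0.91852541] 15.55
24.370631307981988 0.11446642696218082
yaw -17.46 tilt z [ 1.6e-03 -5.0e-04 -1.0e+00] dr z None
```

View pics/w8.png

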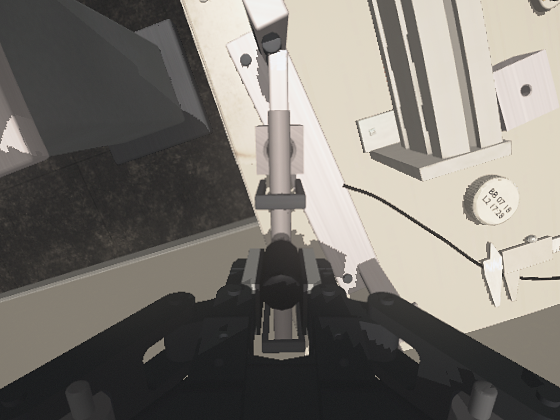

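The gate is open with the knob gripped at (283,285). It lies along the hand's axis, about 25° from the base plate. I'll hold still, check once more and hand in.

Call:
{"name": "send_rows", "arguments": {"dr": [[0,0,0],[0,0,0],[0,0,0],[0,0,0],[0,0,0],[0,0,0],[0,0,0],[0,0,0]], "xyz": [[0,-0.1,0],[0,-0.1,0],[0,-0.1,0],[0,-0.1,0],[0,-0.1,0],[0,-0.1,0],[0,-0.1,0],[0,-0.1,0]], "jaw": [5,5,5,5,5,5,5,5]}}

```text
time_s: 16.55
eef_pos: [0.375, -0.2622, 0.1853]
eef_rot: [0.0, 0.807, 0.591, 0.0]
wrist_force: [3.7, -0.0, -1.0]
opening: 0.19
grasp_force: 59.0
```

```bash
python3 - <<'E'
from h import *
o=ctrl.get_obs();e=o["eef_pos"];a=np.radians(7.4);gx=np.array([np.cos(a),np.sin(a),0]);gy=np.array([-gx[1],gx[0],0])
H=np.array([.4293,-.3018,0])+.15*gy;v=e-H;print(e,o["grasp_force"],np.degrees(np.arctan2(-v@gx,-v@gy)))
print(ctrl.hand_in())
E
```

```text
[ 0.37500043 -0.26220197  0.18532097] 58.96520733833313 25.169134521036035
the job is handed in; nothing more can be done
None
```

The job is handed in at about 16.6 s: the pin stands fully home in the wide-hole block, the bolt is lifted and drawn about 36 mm, and the gate is held still by the knob at about 25°, with the loupe and cap untouched; the hand-in returned no verdict.

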